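# Seat the keyed drive shaft in the lens pulley hub and hold it home

### The job

First turn the black clamp knob on the grey panel clockwise to its stop, so that its steel keeper finger swings off the mouth of the pulley hub. Then take the keyed shaft (the one with a nose on its collar) out of the rack, push it upright into the hub, turning it until its key slips into the keyway, and keep pushing until its collar sits on the hub face and the brass gauge pin has gone down. Finish like that, still gripping the shaft and holding it down against the spring; leave the plain shaft, the red button and everything else alone.

Things in the scene. Friction and masses are not known exactly. Their poses are not given: they have to be found in the camera images.
- panel: Low grey enamelled panel, 200 (x) x 300 (y) x 15 mm, fixed. Origin at the centre of its underside. On it at panel (x, y) in mm: pulley hub (0, 60), clamp knob (0, -30), brass gauge pin (-62, 100), red mushroom button (-65, -105), dial indicator 85 mm tall (70, -112), loose glass sample (68, 118).
- clamp (a joint): Clamp knob angle, rad, vertical axis. 0: the keeper finger lies across the hub mouth (towards panel +y); grows clockwise seen from above (finger swings to panel +x); stop at 1.45. Starts at 0 to 0.2. Friction 0.06 N m; stays where left. The hub counts as freed above 1.1.
- clamp_grip (a point): Grip point on the clamp knob's axis: black upright bar 44 mm long, 12 mm thick, from 20 mm below to 12 mm above this point; axes turn with the knob: y along the bar and the keeper finger, z up. The steel finger (16 mm wide, 7 mm thick, top 23 mm below this point) reaches 95 mm from the axis along +y.
- hub: Pulley hub fixed upright on the panel, 60 mm tall: steel neck 68 mm across over an aluminium pulley 100 mm across, 26 mm tall. Origin at the centre of its underside, z up along the bore, x points from the bore to the keyway. Bore 25 mm across; keyway 10.5 mm wide, full height, from the bore out to the rim at +x.
- hub_mouth (a point): Centre of the hub's bore in its flat top face, 60 mm above the hub's origin; axes as the hub.
- gauge (a joint): Travel (m) of the brass gauge pin, 8 mm across, beside the hub; one piece with a sprung plunger in the bore. 0 is up, grows downwards, at most 0.016. The plunger's top starts 38 mm below the hub mouth; a shaft fully home pushes it down 12 mm. Spring 5 N at first, 8 N at 12 mm; it lifts the shaft again if let go.
- shaft_grip (a point): Keyed shaft, loose, 92 mm tall, 0.15 to 0.31 kg, upright in one rack tube, hanging by its collar. Point in the middle of its aluminium grip plate: 36 mm long (own x), 12 mm thick (own y), from 21 mm below to 13 mm above it. Collar 52 mm across, 29 to 21 mm below this point, with an 8 mm wide nose at own +x out to 38 mm from the axis, straight above the key. Tip 79 mm below this point.
- shaft_shoulder (a point): On the keyed shaft's axis, underside of its collar, 29 mm below the grip point; x towards the key. Below it 50 mm of shaft 22 mm across, chamfered tip; key 8 mm wide at +x, out to 19 mm from the axis, from the collar to 14 mm above the tip, so the tip enters the bore 14 mm at any angle before the key meets the hub face. Fully home it lies on hub_mouth, x axes in line.
- rack: Green fixed rack: base 90 (x) x 190 (y) x 6 mm with two upright tubes at y = +50 and -50 mm, 68 mm outside, 42 mm inside, tops 60 mm above its origin, which is the centre of its underside. The two shafts stand in the tubes, which one where varies.
- blank_grip (a point): The plain shaft, same size and grip plate as the keyed shaft but with a round collar without nose and no key. Not to be used. Point in the middle of its grip plate.
- stop_button (a joint): Travel in m of the red mushroom button on the panel (34 mm across), to be left alone; 0 is up, 0.006 fully pressed.
- glass_sample: Loose green glass block 45 x 45 x 12 mm on the panel. Origin at the centre of its underside. Bystander.
- lamp_holder: Dark brown bakelite lamp holder, 54 mm across, 58 mm tall. Origin at the centre of its underside. Bystander.
- spacer: Aluminium lens spacer ring 52 mm across, 30 mm tall. Origin at the centre of its underside. Bystander.
- grease_tin: Steel tin 60 mm across, 50 mm tall. Origin at the centre of its underside. Bystander.
- screwdriver: Screwdriver lying on the table. Bystander.
- brush: Brush lying on the table. Bystander.
- shaft: The keyed shaft as a solid. Origin at its tip, x towards the key, z up.

How it is judged:
By the outcome, as a careful person would: the job done as asked, in the order asked, and still so for the second after the job is handed in, while the arm keeps its last pose, push and grip.
It also fails if it takes over 54 s, if anything falls off the work surface, if the arm or the gripper's body presses on something with over 40 N, if the wrist force passes 120 N, or if a joint passes its speed limit or range.

### The arm

A 7-joint arm with a two-finger parallel gripper is mounted at the origin on the work surface. World frame = base frame: x ahead of the robot, y to its left, z up, the work surface at z = 0. Lengths are in m, angles in rad, forces in N, time in s.
With the tool pointing down it reaches from about 0.4 to 0.875 m from the base axis. Payload 19.3 kg.
Tool frame: the origin (TCP) lies at the centre of the arm's flange, where the gripper is bolted on; the fingertips stand 173 mm ahead of it and the grasp point (between the pads) lies 155 mm ahead of it; z points along the fingers, y is the line along which they close (so a half turn about z gives the same grasp; the last joint's range is limited). The gripper opens to 85 mm and grips with 20 to 120 N. Pads are 22 mm wide; open, the fingers measure 114 mm over their backs; the gripper's body (76 mm by 85 mm) begins 54 mm behind the grasp point. The pads swing forward as they close: fully open they stand 13 mm farther back than shut.
Start: joints at [1.203, 0.521, -0.036, 1.599, 0.021, 1.021, -0.113], TCP at [0.183, -0.597, 0.405] pointing down, gripper open.
Joint ranges: [-2.91, 2.91], [-0.3, 2.13], [-1.5, 1.42], [0.17, 2.43], [-1.26, 4.41], [0.16, 1.93], [-2.52, 2.52]. Speed limits (rad/s): [1.89, 1.89, 2.39, 2.39, 3.01, 3.01, 3.01].

### API

Orientations are given as [roll, pitch, yaw] about the fixed x, y, z axes, in that order (R = Rz(yaw) Ry(pitch) Rx(roll)).
In Python, from workcell import bot, imaging, job gives the robot as it stands.
- The arm moves only by the tool carry_out, never from a script. Its argument "targets" is a list of rows, each a list of 3 entries, a list of its own where there are three numbers: the shift along the tool's x, y, z in units of 0.25 m (1.0 is 0.25 m), then the turn, a rotation vector about the tool's x, y, z in units of 180 degrees (1.0 is 180 degrees), then the opening, from 0 (shut) to 1 (fully open). In form: [[[tx, ty, tz], [wx, wy, wz], jaw], ...]. A call has 1 to 8 rows; each row shifts and turns the commanded pose from where the row before left it, along the tool's axes as they then stand; what a row does not reach is not made up. A row lasts 1/8 s, in which the tool goes at most 62.5 mm and 10.7 degrees, less where a joint would pass 70% of its speed; a pose out of reach is approached as far as the arm can. A call with a number of a shift or a turn outside -1 to 1 is refused whole. A call with a gripper value outside its range is refused whole. The fingers move at their own pace and stop on an object; "force" is the grip in N (left out, the last holds). Time passes only in rows, so rows that do not move let the fingers close. It gives the time, the measured TCP pose, the force and the opening at its end, in the units of the state.
- bot.observe(): the state, without advancing time (a new reading comes with each control period).
- imaging.grab_frame(name): name is "scene" or "top" or "wrist"; returns a dict with "pixels" (420x560x3 uint8, red, green, blue), "mtx" (3x3 intrinsics, pixels), "cam_to_world" (4x4, takes a point from camera to world coordinates); the wrist camera has in their place "mount" (4x4, takes a point from camera to tool coordinates, whose origin is the TCP and whose axes are the flange's). Camera axes: x right, y down, z forward; pixel columns grow to the right and rows downward; lengths in m; the calibration is good to about 2 mm. A picture is of the moment at which its call begins: read the wrist's pose just before it. There is no depth.
- job.job_done(): hands the job in, once; it reports no verdict.
The state is a dict: "clock": time; "qpos": joint angles; "qd": joint speeds; "joint_efforts": joint torques, N m; "position": TCP position; "tool_rot": TCP orientation; "force": force on the tool from outside, world axes, zero at the start; "moment": the same for the moment, N m; "grip_width": finger opening in m.
Only numpy, scipy, OpenCV 4.12 (cv2) and the standard library are available. Lean on these libraries where they do the work, as an engineer would, in place of code of your own. Each camera call takes 0.05 s, during which the arm holds its last target. There are 200 camera calls.

## Working session

There is one attempt and no reset: what is moved stays moved. The work goes in short steps, Python scripts to look and compute and a tool call to move; the robot and the scene stay as the last step left them, time stands still between calls to the robot, and variables do not carry over. Pictures are saved under pics/ and viewed, on a budget of 10 in all, crops included, one or two more only if the job needs it, and the job is handed in when it is done.

Besides the shell and the picture viewer there is one more tool, called after "Call:" by a JSON object that holds its "fn" and its "kwargs". carry_out: Moves the arm, as the interface text tells. Its arguments: {"type":"object","properties":{"targets":{"type":"array"},"force":{"type":"number"}},"required":["targets"]}

```bash
ls; mkdir -p pics; python3 - <<'E'
from workcell import bot, imaging, job
import cv2
print(bot.observe())
for n in("scene","top"):
    f=imaging.grab_frame(n); cv2.imwrite(f"pics/{n}0.png",f["pixels"][...,::-1]); print(n,f["mtx"],f["cam_to_world"])
    import pickle; pickle.dump(f,open(n+"0.pkl","wb"))
E
```

```text
pics
{'clock': 0.0, 'qpos': array([ 1.20278686,  0.52203921, -0.0363074 ,  1.59999201,  0.02118621,
        1.02108942, -0.11281951]), 'qd': array([-0.0004353 ,  0.00020513, -0.00079085,  0.00030438, -0.00060291,
       -0.00217508, -0.00045445]), 'joint_efforts': array([ 1.08630851e-03, -9.27076721e+01,  1.98008515e+00, -3.69918001e+01,
        1.77469582e-02,  8.45002098e-03, -8.44986289e-05]), 'position': array([ 0.18332357, -0.59737021,  0.40411586]), 'tool_rot': array([-3.14045189e+00,  7.92592749e-05,  2.97755186e-01]), 'force': array([0.54267167, 1.05881965, 0.07941887]), 'moment': array([-0.0202086 , -0.0660479 , -0.00343577]), 'grip_width': 0.08542033709216704}
scene [[380.84378406   0.         282.48103688]
 [  0.         380.84378406 213.20284046]
 [  0.           0.           1.        ]] [[-0.84328631  0.3686817  -0.391078    0.92784374]
 [ 0.53742145  0.56919688 -0.62224842  0.57357991]
 [-0.00681123 -0.73490728 -0.67813339  0.72035345]
 [ 0.          0.          0.          1.        ]]
top [[437.15303676   0.         278.78337743]
 [  0.         437.15303676 203.04881822]
 [  0.           0.           1.        ]] [[-0.02422867 -0.99765038  0.06408347  0.48029537]
 [-0.99970224  0.02436469  0.00134176 -0.03851101]
 [-0.00289998 -0.06403188 -0.99794364  1.20629838]
 [ 0.          0.          0.          1.        ]]
```

View pics/top0.png

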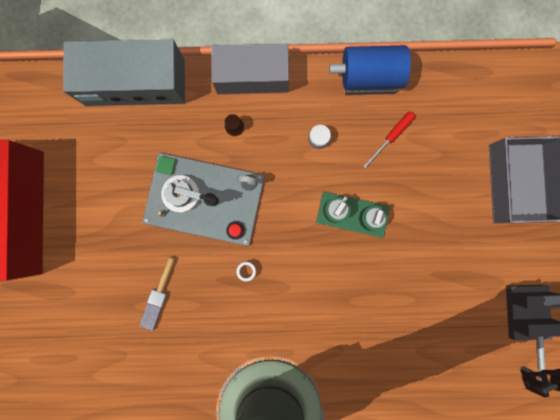

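View pics/scene0.png

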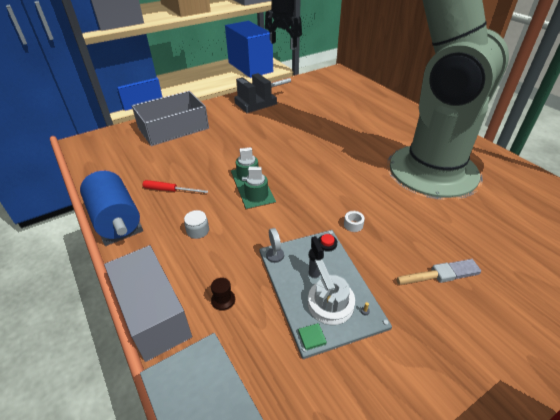

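Top view: the panel lies around (205,198), with the hub at (180,193), knob (210,199), button (235,230) and gauge (162,212). The rack is around (355,213) with tubes at (338,209) and (375,217). The scene view agrees.

```bash
cat > h.py <<'E'
import numpy as np, cv2, pickle
from scipy.spatial.transform import Rotation as R
from workcell import bot, imaging, job
def T(p,rpy):
    M=np.eye(4); M[:3,:3]=R.from_euler('xyz',rpy).as_matrix(); M[:3,3]=p; return M
def grab(n):
    s=bot.observe(); f=imaging.grab_frame(n)
    if n=="wrist": f["cam_to_world"]=T(s["position"],s["tool_rot"])@f["mount"]
    return f
def ray(f,px,z):
    c=f["cam_to_world"]; px=np.atleast_2d(px).astype(float)
    d=np.c_[(px-f["mtx"][:2,2])/[f["mtx"][0,0],f["mtx"][1,1]],np.ones(len(px))]@c[:3,:3].T
    o=c[:3,3]; return o+d*((z-o[2])/d[:,2:])
def proj(f,P):
    c=np.linalg.inv(f["cam_to_world"]); q=np.atleast_2d(P)@c[:3,:3].T+c[:3,3]; q=q@f["mtx"].T
    return q[:,:2]/q[:,2:]
E
python3 - <<'E'
from h import *
f=pickle.load(open("top0.pkl","rb")); im=f["pixels"]; hsv=cv2.cvtColor(im,cv2.COLOR_RGB2HSV)
def rect(m,box,z):
    k=np.zeros(m.shape,np.uint8); x0,y0,x1,y1=box; k[y0:y1,x0:x1]=m[y0:y1,x0:x1]
    k=cv2.morphologyEx(k.astype(np.uint8)*255,cv2.MORPH_CLOSE,np.ones((7,7)))
    cs,_=cv2.findContours(k,0,2); c=max(cs,key=cv2.contourArea)[:,0]
    w=ray(f,c,z)[:,:2]; r=cv2.minAreaRect((w*1000).astype(np.float32)); print(np.round(cv2.boxPoints(r)),r); return r
h,s,v=hsv[...,0],hsv[...,1],hsv[...,2]
rect((s<70)&(v>60),(130,140,280,255),.015)
rect((h>60)&(h<95)&(s>70),(300,180,410,250),.006)
m=((h<5)|(h>175))&(s>180); y,x=np.nonzero(m[200:250,210:260]); print("button",ray(f,[[x.mean()+210,y.mean()+200]],.04))
for n,p,z in[("hub",(180,193),.075),("knob",(210,199),.107),("gauge",(162,212),.03),("t1",(338,209),.06),("t2",(375,217),.06)]: print(n,ray(f,[p],z))
E
```

```text
[[442.  47.]
 [636.   1.]
 [706. 292.]
 [512. 338.]] ((574.3130493164062, 169.4303741455078), (299.4154968261719, 199.37503051757812), 76.50852966308594)
[[ 458. -320.]
 [ 540. -340.]
 [ 585. -160.]
 [ 503. -139.]] ((521.7833251953125, -239.67239379882812), (185.78570556640625, 84.8475570678711), 76.00236511230469)
button [[0.48645721 0.08238388 0.04      ]]
hub [[0.58537029 0.21901382 0.075     ]]
knob [[0.56535472 0.13617487 0.107     ]]
gauge [[0.5393507  0.27828468 0.03      ]]
t1 [[ 0.53446642 -0.19194524  0.06      ]]
t2 [[ 0.51112532 -0.28814865  0.06      ]]
```

Call:
{"fn": "carry_out", "kwargs": {"targets": [[[0.215, -0.122, 0], [0, 0, 0], 1], [[0.215, -0.122, 0], [0, 0, 0], 1], [[0.215, -0.122, 0], [0, 0, 0], 1], [[0.215, -0.122, 0], [0, 0, 0], 1], [[0.215, -0.122, 0], [0, 0, 0], 1], [[0.215, -0.122, 0], [0, 0, 0], 1], [[0.215, -0.122, 0], [0, 0, 0], 1], [[0.215, -0.122, 0], [0, 0, 0], 1]]}}

```text
clock: 1.1
position: [0.5239, -0.2365, 0.4046]
tool_rot: [-3.142, 0.0, 0.298]
force: [-0.2, -1.3, 0.0]
grip_width: 0.0853
```

```bash
python3 - <<'E'
from h import *
s=bot.observe(); print(s["position"],s["tool_rot"],s["qpos"],s["clock"])
f=grab("wrist"); print(f["mount"],f["mtx"]); pickle.dump(f,open("w1.pkl","wb")); cv2.imwrite("pics/w1.png",f["pixels"][...,::-1])
for p in [(.534,-.191,.06),(.510,-.288,.06),(.5883,.2278,.075),(.5673,.1402,.107)]: print(proj(f,p))
E
```

```text
[ 0.52392646 -0.23645579  0.4045976 ] [-3.14153764e+00  2.35330810e-04  2.97613377e-01] [ 0.43339846  0.44465392 -0.15505867  1.73061418  0.08057337  0.97273329
 -1.02542077] 1.1
[[-3.34823074e-04 -9.46008779e-01 -3.24140832e-01  8.30474635e-02]
 [ 9.99999441e-01 -6.41824153e-04  8.40216255e-04 -1.89014485e-04]
 [-1.00289337e-03 -3.24140369e-01  9.46008465e-01  3.03011495e-02]
 [ 0.00000000e+00  0.00000000e+00  0.00000000e+00  1.00000000e+00]] [[332.39554908   0.         279.94696441]
 [  0.         332.39554908 204.92850411]
 [  0.           0.           1.        ]]
[[237.3501153  157.61745757]]
[[324.92515902 208.3915947 ]]
[[-295.44318812  -72.88817591]]
[[-221.7474122   -14.00719801]]
```

View pics/w1.png

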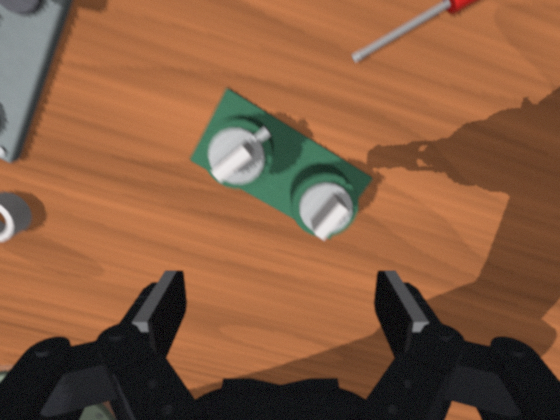

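Wrist view: the keyed shaft, with a nose at (265,133), is in the tube at (237,156), which is the rack's +y tube. The plain one is at (325,208). Next I move over the panel.

```bash
cat >> h.py <<'E'
def plan(p,yaw_deg,n=None,jaw=1):
    "rows from the present pose to tool-down pose p,yaw"
    s=bot.observe(); A=T(s["position"],s["tool_rot"]); B=T(p,[np.pi,0,np.radians(yaw_deg)])
    w=R.from_matrix(A[:3,:3].T@B[:3,:3]).as_rotvec(); d=B[:3,3]-A[:3,3]
    m=max(np.linalg.norm(d)/.058,np.degrees(np.linalg.norm(w))/10); n=n or int(np.ceil(m))
    for i in range(n):
        Ri=A[:3,:3]@R.from_rotvec(w*i/n).as_matrix()
        print([[float(x) for x in np.round(Ri.T@d/n/.25,3)],[float(x) for x in np.round(w/n/np.pi,4)],jaw])
E
python3 - <<'E'
from h import *
plan((.573,.165,.405),72)
E
```

```text
[[0.092, -0.207, 0.001], [-0.0, -0.0002, -0.0432], 1]
[[0.119, -0.193, 0.001], [-0.0, -0.0002, -0.0432], 1]
[[0.144, -0.175, 0.0], [-0.0, -0.0002, -0.0432], 1]
[[0.166, -0.154, 0.0], [-0.0, -0.0002, -0.0432], 1]
[[0.186, -0.13, 0.0], [-0.0, -0.0002, -0.0432], 1]
[[0.202, -0.104, 0.0], [-0.0, -0.0002, -0.0432], 1]
[[0.214, -0.075, -0.0], [-0.0, -0.0002, -0.0432], 1]
```

Call:
{"fn": "carry_out", "kwargs": {"targets": [[[0.09, -0.207, 0], [0, 0, -0.043], 1], [[0.12, -0.193, 0], [0, 0, -0.043], 1], [[0.144, -0.175, 0], [0, 0, -0.043], 1], [[0.166, -0.154, 0], [0, 0, -0.043], 1], [[0.186, -0.13, 0], [0, 0, -0.043], 1], [[0.202, -0.104, 0], [0, 0, -0.043], 1], [[0.214, -0.075, 0], [0, 0, -0.043], 1], [[0, 0, 0], [0, 0, 0], 1]]}}

```text
clock: 2.15
position: [0.5702, 0.1602, 0.4043]
tool_rot: [-3.14, -0.002, 1.251]
force: [-0.3, -0.4, -0.3]
grip_width: 0.0856
```

```bash
python3 - <<'E'
from h import *
f=grab("wrist"); pickle.dump(f,open("w2.pkl","wb")); cv2.imwrite("pics/w2.png",f["pixels"][...,::-1])
for p in [(.5883,.2278,.075),(.5673,.1402,.119)]: print(proj(f,p))
E
```

```text
[[276.3057299  108.03158945]]
[[285.2613591  223.50748438]]
```

View pics/w2.png

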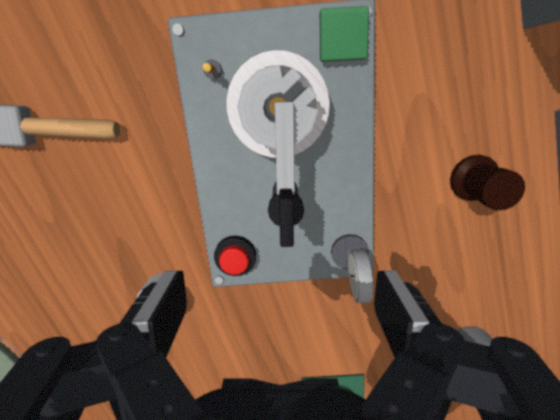

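Hub bore is at (277,105), knob bar centre at (287,218), and the finger runs almost straight up the image. A dark slot (keyway or shadow) lies up and right of the bore. I'll enlarge that and compute the angles.

```bash
python3 - <<'E'
from h import *
f=pickle.load(open("w2.pkl","rb")); im=f["pixels"][...,::-1]
a=ray(f,[(284.5,108),(286,190)],.084); d=a[0]-a[1]; print("finger dir deg",np.degrees(np.arctan2(d[1],d[0])))
print("bar centre", ray(f,[(287,218)],.119))
cv2.imwrite("pics/c2.png",cv2.resize(im[40:260,210:350],None,fx=4,fy=4,interpolation=cv2.INTER_CUBIC)[:600])
E
```

```text
finger dir deg 73.01557076970653
bar centre [[0.57016636 0.1443882  0.119     ]]
```

View pics/c2.png

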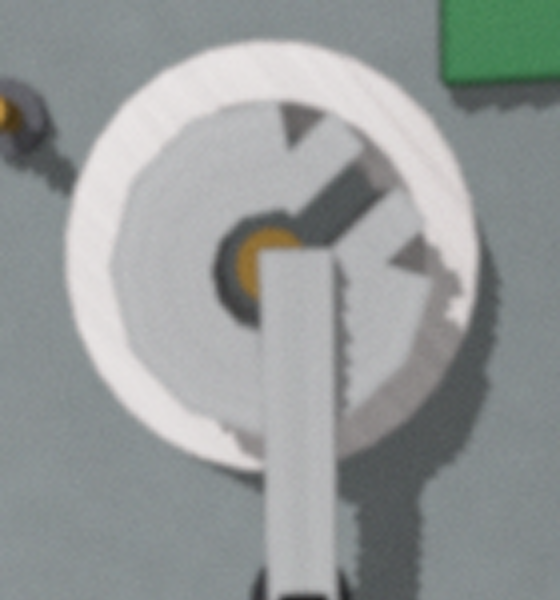

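```bash
python3 - <<'E'
from h import *
f=pickle.load(open("w2.pkl","rb"))
k=ray(f,[(277.5,107),(305.7,82)],.075);d=k[1]-k[0];print("bore",k[0],"keyway deg",np.degrees(np.arctan2(d[1],d[0])))
plan((.5683,.1415,.267),73,4)
E
```

```text
bore [0.58955181 0.22828775 0.075     ] keyway deg 22.01917193519688
[[-0.016, 0.003, 0.137], [-0.0001, -0.0, -0.0022], 1]
[[-0.016, 0.003, 0.137], [-0.0001, -0.0, -0.0022], 1]
[[-0.016, 0.003, 0.137], [-0.0001, -0.0, -0.0022], 1]
[[-0.016, 0.003, 0.137], [-0.0001, -0.0, -0.0022], 1]
```

Call:
{"fn": "carry_out", "kwargs": {"targets": [[[-0.016, 0.003, 0.137], [0, 0, -0.002], 1], [[-0.016, 0.003, 0.137], [0, 0, -0.002], 1], [[-0.016, 0.003, 0.137], [0, 0, -0.002], 1], [[-0.016, 0.003, 0.137], [0, 0, -0.002], 1], [[0, 0, 0], [0, 0, 0], 0], [[0, 0, 0], [0, 0, 0], 0], [[0, 0, 0], [0, 0, 0], 0], [[0, 0, 0], [0, 0, 0], 0]], "force": 40}}

```text
clock: 3.2
position: [0.5688, 0.1397, 0.2687]
tool_rot: [3.141, -0.001, 1.268]
force: [-13.9, 5.2, 12.6]
grip_width: 0.0128
```

Call:
{"fn": "carry_out", "kwargs": {"targets": [[[0, -0.004, 0], [0, 0, 0], 0], [[0, 0, 0], [0, 0, 0.03], 0], [[0, 0, 0], [0, 0, 0.05], 0], [[0, 0, 0], [0, 0, 0.05], 0], [[0, 0, 0], [0, 0, 0.05], 0]]}}

```text
clock: 3.82
position: [0.5678, 0.1401, 0.2688]
tool_rot: [3.141, -0.001, 0.698]
force: [-3.0, 0.4, 8.2]
grip_width: 0.0113
```

Call:
{"fn": "carry_out", "kwargs": {"targets": [[[0, 0, 0], [0, 0, 0.05], 0], [[0, 0, 0], [0, 0, 0.05], 0], [[0, 0, 0], [0, 0, 0.05], 0], [[0, 0, 0], [0, 0, 0.05], 0], [[0, 0, 0], [0, 0, 0.05], 0], [[0, 0, 0], [0, 0, 0.015], 0], [[0, 0, 0], [0, 0, 0], 0]]}}

```text
clock: 4.7
position: [0.5676, 0.1407, 0.2688]
tool_rot: [-3.141, -0.001, -0.129]
force: [-3.5, 1.8, 10.6]
grip_width: 0.0114
```

```bash
python3 -c "
from h import *
s=bot.observe();print(s['moment'],np.degrees(s['tool_rot'][2]),s['qpos'])"
```

```text
[0.27605706 0.7473136  0.46644231] -7.388227878328811 [-0.32154123  0.63262922 -0.03227136  1.8160045   0.02926616  0.69216235
 -2.06982525]
```

Call:
{"fn": "carry_out", "kwargs": {"targets": [[[0, 0, 0], [0, 0, 0], 1], [[0, 0, 0], [0, 0, 0], 1], [[0, 0, 0], [0, 0, 0], 1], [[0, 0, -0.15], [0, 0, 0], 1], [[0, 0, -0.2], [0, 0, 0], 1], [[0, -0.15, -0.15], [0, 0, 0], 1], [[0, -0.15, 0], [0, 0, 0], 1], [[0, 0, 0], [0, 0, 0], 1]]}}

```text
clock: 5.7
position: [0.5769, 0.2172, 0.3928]
tool_rot: [-3.14, 0.0, -0.126]
force: [-0.0, -0.6, -0.5]
grip_width: 0.0856
```

```bash
python3 - <<'E'
from h import *
f=grab("wrist"); pickle.dump(f,open("w3.pkl","wb")); p=proj(f,(.5893,.2283,.075))[0]; print(p, proj(f,(.568,.1405,.119)))
x,y=np.clip(p.astype(int)-[70,70],0,None); print(x,y)
a=cv2.resize(f["pixels"][y:y+140,x:x+140,::-1],None,fx=3,fy=3,interpolation=cv2.INTER_CUBIC)
b=cv2.resize(f["pixels"][...,::-1],(373,280)); b=cv2.copyMakeBorder(b,0,a.shape[0]-280,0,0,0)
cv2.imwrite("pics/c3.png",np.hstack([a,b]))
E
```

```text
[265.94863749 176.93062852] [[380.00006027 203.53442746]]
195 106
```

View pics/c3.png

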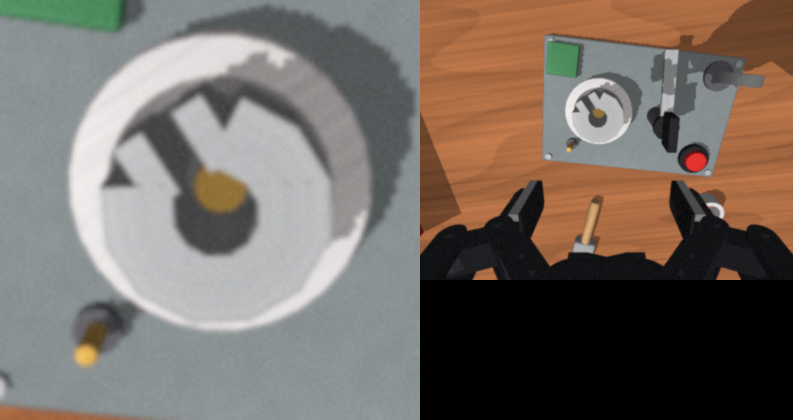

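The keeper now points to panel +x and is clear of the hub. Bore centre is at crop (216,213), i.e. px (267,177), and the keyway exits at crop (155,124).

```bash
python3 - <<'E'
from h import *
f=pickle.load(open("w3.pkl","rb")); g=lambda u,v:(195+u/3,106+v/3)
k=ray(f,[g(216,213),g(155,124),g(210,170),g(173,113)],.075)
for a,b in((0,1),(2,3)): d=k[b]-k[a];print(np.degrees(np.arctan2(d[1],d[0])))
print(k[0])
# keyed shaft from w1
f=pickle.load(open("w1.pkl","rb"))
k=ray(f,[(237,156),(266,133)],.068); d=k[1]-k[0]; print(k,np.degrees(np.arctan2(d[1],d[0])))
x,y=237-45,156-45
cv2.imwrite("pics/c1.png",cv2.resize(f["pixels"][y:y+90,x:x+90,::-1],None,fx=6,fy=6,interpolation=cv2.INTER_CUBIC))
plan((.525,-.195,.39),-7)
E
```

```text
25.98113067235957
24.835520119503474
[0.58911986 0.22738211 0.075     ]
[[ 0.53713171 -0.19083953  0.068     ]
 [ 0.5651542  -0.21067371  0.068     ]] -35.290667549812184
[[0.0, 0.207, 0.001], [-0.0, 0.0, -0.0002], 1]
[[0.0, 0.207, 0.001], [-0.0, 0.0, -0.0002], 1]
[[0.0, 0.207, 0.001], [-0.0, 0.0, -0.0002], 1]
[[-0.0, 0.207, 0.001], [-0.0, 0.0, -0.0002], 1]
[[-0.0, 0.207, 0.001], [-0.0, 0.0, -0.0002], 1]
[[-0.0, 0.207, 0.001], [-0.0, 0.0, -0.0002], 1]
[[-0.001, 0.207, 0.001], [-0.0, 0.0, -0.0002], 1]
[[-0.001, 0.207, 0.001], [-0.0, 0.0, -0.0002], 1]
```

View pics/c1.png

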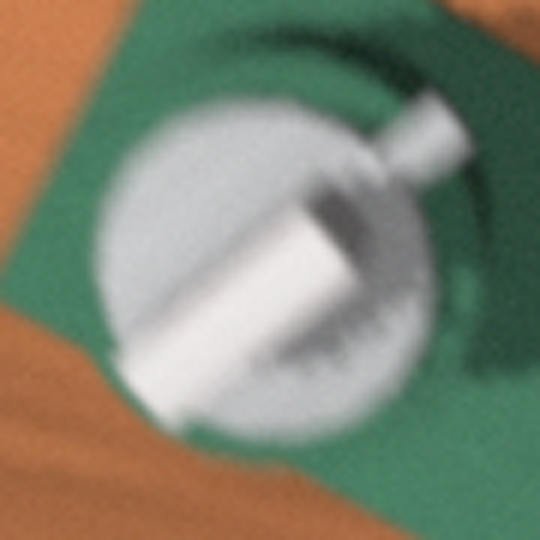

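```bash
python3 - <<'E'
from h import *
f=pickle.load(open("w1.pkl","rb")); g=lambda u,v:(192+u/6,111+v/6)
k=ray(f,[g(330,237),g(150,390)],.102); d=k[0]-k[1]; print("plate",k.mean(0),np.linalg.norm(d),np.degrees(np.arctan2(d[1],d[0])))
k=ray(f,[g(265,270),g(455,130)],.068); d=k[1]-k[0]; print("nose",k,np.degrees(np.arctan2(d[1],d[0])))
plan((.534,-.191,.39),-35,8)
E
```

```text
plate [ 0.5372157  -0.19062694  0.102     ] 0.03363849678556207 -33.3398802650151
nose [[ 0.53690555 -0.19010083  0.068     ]
 [ 0.56592631 -0.21217946  0.068     ]] -37.26341101657549
[[0.005, 0.204, 0.001], [0.0, 0.0, 0.0192], 1]
[[0.017, 0.204, 0.001], [0.0, 0.0, 0.0192], 1]
[[0.029, 0.202, 0.001], [0.0, 0.0, 0.0192], 1]
[[0.041, 0.2, 0.001], [0.0, 0.0, 0.0192], 1]
[[0.053, 0.197, 0.001], [0.0, 0.0, 0.0192], 1]
[[0.065, 0.194, 0.001], [0.0, 0.0, 0.0192], 1]
[[0.077, 0.189, 0.001], [0.0, 0.0, 0.0192], 1]
[[0.088, 0.184, 0.001], [0.0, 0.0, 0.0192], 1]
```

Plate centre is about (0.537, -0.1905) at roughly -35°. I'll move above it.

Call:
{"fn": "carry_out", "kwargs": {"targets": [[[0.005, 0.204, 0], [0, 0, 0.019], 1], [[0.017, 0.204, 0], [0, 0, 0.019], 1], [[0.029, 0.202, 0], [0, 0, 0.019], 1], [[0.041, 0.2, 0], [0, 0, 0.019], 1], [[0.053, 0.197, 0], [0, 0, 0.019], 1], [[0.065, 0.194, 0], [0, 0, 0.019], 1], [[0.08, 0.189, 0.1], [0, 0, 0.019], 1], [[0.09, 0.18, 0.1], [0, 0, 0.019], 1]]}}

```text
clock: 6.75
position: [0.5353, -0.1942, 0.3422]
tool_rot: [3.141, -0.0, -0.61]
force: [1.7, -0.0, 0.1]
grip_width: 0.0852
```

```bash
python3 - <<'E'
from h import *
s=bot.observe(); print(s["position"],np.degrees(s["tool_rot"]))
f=grab("wrist"); pickle.dump(f,open("w4.pkl","wb")); p=proj(f,(.537,-.1905,.09))[0]; print(p)
x,y=np.clip(p.astype(int)-[75,75],0,None); print(x,y)
cv2.imwrite("pics/c4.png",cv2.resize(f["pixels"][y:y+150,x:x+150,::-1],None,fx=4,fy=4,interpolation=cv2.INTER_CUBIC))
E
```

```text
[ 0.53526236 -0.19421539  0.34218053] [ 1.79985734e+02 -2.46941853e-02 -3.49639400e+01]
[273.66710332 215.6519991 ]
198 140
```

View pics/c4.png

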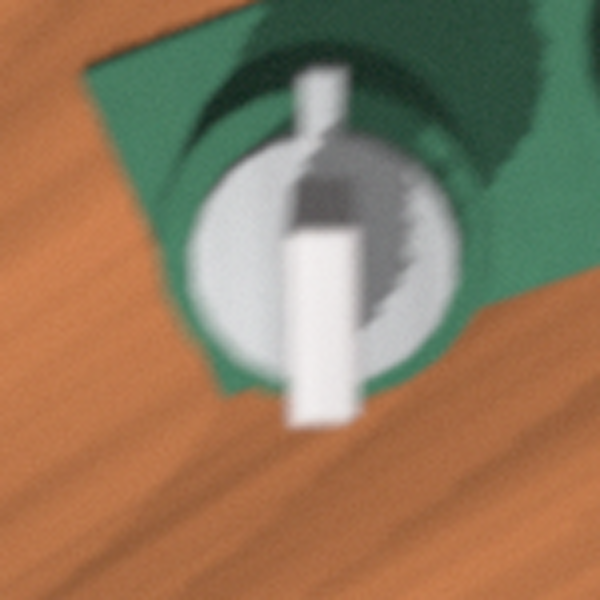

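The plate and nose line up with the image vertical, so yaw -35° is right. Plate top centre is at crop (323,325), i.e. px (278.8,221.2).

```bash
python3 - <<'E'
from h import *
f=pickle.load(open("w4.pkl","rb")); g=lambda u,v:(198+u/4,140+v/4)
k=ray(f,[g(323,225),g(323,425),g(323,325)],.102); print(k,np.linalg.norm(k[0]-k[1]))
c=k[:2].mean(0); print(ray(f,[g(324,258)],.068))
plan((c[0],c[1],.247),-35.2,3)
E
```

```text
[[ 0.54983528 -0.20396095  0.102     ]
 [ 0.51996891 -0.18300962  0.102     ]
 [ 0.53529157 -0.1937585   0.102     ]] 0.03648229996577502
[[ 0.53559514 -0.19412624  0.068     ]]
[[-0.003, -0.01, 0.123], [0.0005, 0.0002, -0.0006], 1]
[[-0.003, -0.01, 0.123], [0.0005, 0.0002, -0.0006], 1]
[[-0.003, -0.009, 0.123], [0.0005, 0.0002, -0.0006], 1]
```

```bash
python3 - <<'E'
from h import *
s=bot.observe(); print(s["position"],np.degrees(s["tool_rot"]))
plan((.535,-.1938,.247),-35.2,3)
f=grab("wrist"); c=f["cam_to_world"]; im=f["pixels"].astype(int)
m=(im.min(2)>205).astype(np.uint8); p=proj(f,(.535,-.1938,.102))[0].astype(int); print(p)
k=np.zeros_like(m); k[p[1]-40:p[1]+40,p[0]-25:p[0]+25]=m[p[1]-40:p[1]+40,p[0]-25:p[0]+25]
cs,_=cv2.findContours(k,0,2); b=max(cs,key=cv2.contourArea); r=cv2.minAreaRect(b); print(r, ray(f,[r[0]],.102))
E
```

```text
[ 0.53304109 -0.20057088  0.33916117] [ 1.79725685e+02  8.98425174e-02 -3.55018040e+01]
[[-0.003, -0.009, 0.123], [0.0005, 0.0002, -0.0006], 1]
[[-0.003, -0.009, 0.123], [0.0005, 0.0002, -0.0006], 1]
[[-0.003, -0.009, 0.123], [0.0005, 0.0002, -0.0006], 1]
[267 225]
((257.0, 218.0), (64.0, 30.0), 90.0) [[ 0.54337538 -0.19100353  0.102     ]]
```

```bash
python3 - <<'E'
from h import *
f=grab("wrist"); print(bot.observe()["position"]); pickle.dump(f,open("w5.pkl","wb")); g=cv2.cvtColor(f["pixels"],cv2.COLOR_RGB2GRAY)
for t in (215,222,228):
    m=(g>t).astype(np.uint8); k=np.zeros_like(m); k[180:270,240:310]=m[180:270,240:310]
    cs,_=cv2.findContours(k,0,2); b=max(cs,key=cv2.contourArea); r=cv2.minAreaRect(b); print(t,r, ray(f,[r[0]],.102))
E
```

```text
[ 0.53463952 -0.19504601  0.3412973 ]
215 ((267.97503662109375, 224.02626037597656), (46.292476654052734, 15.174500465393066), 88.53119659423828) [[ 0.5357672  -0.19100377  0.102     ]]
222 ((268.0, 224.5), (45.0, 14.0), 90.0) [[ 0.53547859 -0.19081472  0.102     ]]
228 ((267.9160461425781, 224.3941650390625), (45.14567565917969, 13.31946086883545), 88.45184326171875) [[ 0.53557376 -0.19081393  0.102     ]]
```

The arm still swings a few mm after a fast move. I'll add settling rows and measure once more.

Call:
{"fn": "carry_out", "kwargs": {"targets": [[[0, -0.005, 0], [0, 0, 0], 1], [[0, 0, 0], [0, 0, 0], 1], [[0, 0, 0], [0, 0, 0], 1], [[0, 0, 0], [0, 0, 0], 1]]}}

```text
clock: 7.4
position: [0.5371, -0.1903, 0.3429]
tool_rot: [-3.141, -0.0, -0.606]
force: [0.1, 0.0, -0.4]
grip_width: 0.0852
```

```bash
python3 - <<'E'
from h import *
s=bot.observe();print(s["position"],np.degrees(s["tool_rot"]))
f=grab("wrist"); print(bot.observe()["position"]); g=cv2.cvtColor(f["pixels"],cv2.COLOR_RGB2GRAY)
for t in (218,226):
    m=(g>t).astype(np.uint8); k=np.zeros_like(m); k[180:270,240:310]=m[180:270,240:310]
    cs,_=cv2.findContours(k,0,2); b=max(cs,key=cv2.contourArea); r=cv2.minAreaRect(b); c=ray(f,[r[0]],.102)[0];print(t,r, c)
plan((c[0],c[1],.247),-35.2,4)
E
```

```text
[ 0.53712039 -0.19025566  0.34289187] [-1.79990624e+02 -1.35375876e-02 -3.47400885e+01]
[ 0.53708233 -0.19035977  0.34285222]
218 ((282.0, 221.5), (45.0, 14.0), 90.0) [ 0.53552137 -0.19123927  0.102     ]
226 ((282.5, 221.5), (45.0, 13.0), 90.0) [ 0.53532711 -0.19151896  0.102     ]
[[-0.001, 0.002, 0.096], [-0.0, -0.0, 0.0006], 1]
[[-0.001, 0.002, 0.096], [-0.0, -0.0, 0.0006], 1]
[[-0.001, 0.002, 0.096], [-0.0, -0.0, 0.0006], 1]
[[-0.001, 0.002, 0.096], [-0.0, -0.0, 0.0006], 1]
```

Call:
{"fn": "carry_out", "kwargs": {"targets": [[[-0.001, 0.002, 0.12], [0, 0, 0], 1], [[-0.001, 0.002, 0.12], [0, 0, 0.001], 1], [[-0.001, 0.002, 0.1], [0, 0, 0.001], 1], [[-0.001, 0.002, 0.044], [0, 0, 0], 1], [[0, 0, 0], [0, 0, 0], 1], [[0, 0, 0], [0, 0, 0], 0], [[0, 0, 0], [0, 0, 0], 0], [[0, 0, 0], [0, 0, 0], 0]], "force": 80}}

```text
clock: 8.45
position: [0.5352, -0.1917, 0.2472]
tool_rot: [-3.141, -0.001, -0.613]
force: [0.7, 1.4, -1.3]
grip_width: 0.0324
```

Call:
{"fn": "carry_out", "kwargs": {"targets": [[[0, 0, 0], [0, 0, 0], 0], [[0, 0, 0], [0, 0, 0], 0]]}}

```text
clock: 8.7
position: [0.5351, -0.1917, 0.247]
tool_rot: [-3.141, -0.0, -0.613]
force: [-0.3, 1.0, 5.4]
grip_width: 0.0108
```

Call:
{"fn": "carry_out", "kwargs": {"targets": [[[0, 0, -0.1], [0, 0, 0], 0], [[0, 0, -0.15], [0, 0, 0], 0], [[0, 0, -0.15], [0, 0, 0], 0], [[0, 0, -0.14], [0, 0, 0], 0], [[0, 0, 0], [0, 0, 0], 0], [[0, 0, 0], [0, 0, 0], 0]]}}

```text
clock: 9.45
position: [0.5348, -0.1915, 0.3809]
tool_rot: [3.141, 0.001, -0.613]
force: [-0.1, -0.1, -3.2]
grip_width: 0.011
```

```bash
python3 - <<'E'
from h import *
s=bot.observe();print(s["position"],np.degrees(s["tool_rot"]),s["force"],s["grip_width"])
plan((.589,.2277,.382),25.4,8)
E
```

```text
[ 0.53480213 -0.19151432  0.38094967] [ 1.79984180e+02  5.90059197e-02 -3.51323622e+01] [-0.06126095 -0.07511195 -3.1659456 ] 0.011016409650106347
[[-0.098, -0.187, -0.0], [-0.0, 0.0, -0.042], 1]
[[-0.073, -0.198, -0.0], [-0.0, 0.0, -0.042], 1]
[[-0.046, -0.206, -0.001], [-0.0, 0.0, -0.042], 1]
[[-0.019, -0.211, -0.001], [-0.0, 0.0, -0.042], 1]
[[0.009, -0.211, -0.001], [-0.0, 0.0, -0.042], 1]
[[0.037, -0.208, -0.001], [-0.0, 0.0, -0.042], 1]
[[0.064, -0.201, -0.001], [-0.0, 0.0, -0.042], 1]
[[0.09, -0.191, -0.001], [-0.0, 0.0, -0.042], 1]
```

Call:
{"fn": "carry_out", "kwargs": {"targets": [[[-0.098, -0.187, 0], [0, 0, -0.042], 0], [[-0.073, -0.198, 0], [0, 0, -0.042], 0], [[-0.046, -0.206, 0], [0, 0, -0.042], 0], [[-0.019, -0.211, 0], [0, 0, -0.042], 0], [[0.009, -0.211, 0], [0, 0, -0.042], 0], [[0.037, -0.208, 0], [0, 0, -0.042], 0], [[0.064, -0.201, 0], [0, 0, -0.042], 0], [[0.09, -0.191, 0], [0, 0, -0.042], 0]]}}

```text
clock: 10.45
position: [0.5893, 0.2288, 0.3802]
tool_rot: [-3.141, 0.002, 0.447]
force: [0.7, -0.1, -2.9]
grip_width: 0.0109
```

Call:
{"fn": "carry_out", "kwargs": {"targets": [[[0, 0, 0], [0, 0, 0], 0], [[0, 0, 0], [0, 0, 0], 0], [[0, 0, 0], [0, 0, 0], 0], [[0, 0, 0], [0, 0, 0], 0]]}}

```text
clock: 10.95
position: [0.5896, 0.2263, 0.3817]
tool_rot: [3.141, 0.0, 0.441]
force: [-0.2, -0.5, -2.8]
grip_width: 0.0108
```

```bash
python3 - <<'E'
from h import *
s=bot.observe();print(s["position"],np.degrees(s["tool_rot"]),s["force"],s["grip_width"])
plan((.589,.2277,.322),25.4,3)
f=grab("wrist");pickle.dump(f,open("w6.pkl","wb"));cv2.imwrite("pics/w6.png",f["pixels"][...,::-1])
print(proj(f,(.589,.2277,.075)))
E
```

```text
[0.58960084 0.22634145 0.38166073] [1.79988916e+02 1.08451245e-02 2.52600283e+01] [-0.17164559 -0.48040401 -2.84337692] 0.010826980766339115
[[0.0, -0.002, 0.08], [0.0, 0.0, -0.0003], 1]
[[0.0, -0.002, 0.08], [0.0, 0.0, -0.0003], 1]
[[0.0, -0.002, 0.08], [0.0, 0.0, -0.0003], 1]
[[278.18412243 192.11558451]]
```

View pics/w6.png

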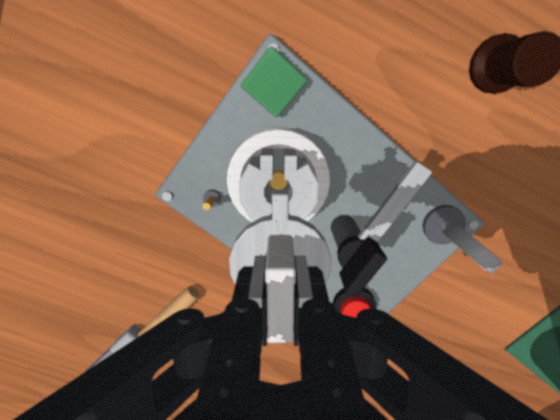

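Nose and keyway both lie on the image vertical (x≈279), so they are aligned. I'll descend to just above the mouth.

Call:
{"fn": "carry_out", "kwargs": {"targets": [[[0, -0.003, 0.1], [0, 0, 0], 0], [[0, -0.002, 0.1], [0, 0, 0], 0], [[0, 0, 0.06], [0, 0, 0], 0], [[0, 0, 0], [0, 0, 0], 0], [[0, 0, 0], [0, 0, 0], 0], [[0, 0, 0], [0, 0, 0], 0]]}}

```text
clock: 11.75
position: [0.5892, 0.2284, 0.3176]
tool_rot: [3.142, -0.001, 0.442]
force: [0.2, -0.1, -2.1]
grip_width: 0.0106
```

Call:
{"fn": "carry_out", "kwargs": {"targets": [[[0, 0, 0.01], [0, 0, 0], 0], [[0, 0, 0.01], [0, 0, 0], 0], [[0, 0, 0.01], [0, 0, 0], 0], [[0, 0, 0.01], [0, 0, 0], 0], [[0, 0, 0], [0, 0, 0], 0], [[0, 0, 0], [0, 0, 0], 0]]}}

```text
clock: 12.5
position: [0.589, 0.2283, 0.3067]
tool_rot: [-3.142, -0.0, 0.442]
force: [-0.0, -0.1, -2.0]
grip_width: 0.0108
```

Call:
{"fn": "carry_out", "kwargs": {"targets": [[[0, 0, 0.01], [0, 0, 0], 0], [[0, 0, 0.01], [0, 0, 0], 0], [[0, 0, 0.01], [0, 0, 0], 0], [[0, 0, 0.01], [0, 0, 0], 0], [[0, 0, 0], [0, 0, 0], 0], [[0, 0, 0], [0, 0, 0], 0]]}}

```text
clock: 13.25
position: [0.589, 0.2283, 0.2967]
tool_rot: [3.142, -0.0, 0.442]
force: [0.9, -0.2, -3.4]
grip_width: 0.011
```

Call:
{"fn": "carry_out", "kwargs": {"targets": [[[0, 0, 0.01], [0, 0, 0], 0], [[0, 0, 0.01], [0, 0, 0], 0], [[0, 0, 0.01], [0, 0, 0], 0], [[0, 0, 0], [0, 0, 0], 0], [[0, 0, 0], [0, 0, 0], 0]]}}

```text
clock: 13.88
position: [0.589, 0.2283, 0.2892]
tool_rot: [-3.142, -0.0, 0.442]
force: [-0.3, -1.2, -2.4]
grip_width: 0.0109
```

Call:
{"fn": "carry_out", "kwargs": {"targets": [[[0, 0, 0.015], [0, 0, 0], 0], [[0, 0, 0.015], [0, 0, 0], 0], [[0, 0, 0.015], [0, 0, 0], 0], [[0, 0, 0.015], [0, 0, 0], 0], [[0, 0, 0.012], [0, 0, 0], 0], [[0, 0, 0], [0, 0, 0], 0], [[0, 0, 0], [0, 0, 0], 0]]}}

```text
clock: 14.75
position: [0.5891, 0.2284, 0.2715]
tool_rot: [3.142, -0.001, 0.442]
force: [0.1, 0.4, 1.9]
grip_width: 0.0104
```

Call:
{"fn": "carry_out", "kwargs": {"targets": [[[0, 0, 0.012], [0, 0, 0], 0], [[0, 0, 0.012], [0, 0, 0], 0], [[0, 0, 0.01], [0, 0, 0], 0], [[0, 0, 0], [0, 0, 0], 0], [[0, 0, 0], [0, 0, 0], 0]]}}

```text
clock: 15.38
position: [0.5888, 0.2283, 0.2626]
tool_rot: [-3.142, 0.001, 0.442]
force: [-1.8, -0.9, 4.0]
grip_width: 0.0106
```

Call:
{"fn": "carry_out", "kwargs": {"targets": [[[0, 0, 0.004], [0, 0, 0], 0], [[0, 0, 0.004], [0, 0, 0], 0], [[0, 0, 0], [0, 0, 0], 0], [[0, 0, 0], [0, 0, 0], 0]]}}

```text
clock: 15.88
position: [0.5888, 0.2283, 0.2607]
tool_rot: [-3.142, 0.0, 0.442]
force: [-2.9, -0.4, 5.1]
grip_width: 0.011
```

Call:
{"fn": "carry_out", "kwargs": {"targets": [[[0, 0, 0.004], [0, 0, 0], 0], [[0, 0, 0.004], [0, 0, 0], 0], [[0, 0, 0], [0, 0, 0], 0], [[0, 0, 0], [0, 0, 0], 0]], "force": 100}}

```text
clock: 16.38
position: [0.5889, 0.2283, 0.2587]
tool_rot: [-3.142, 0.0, 0.442]
force: [-3.3, -0.0, 4.2]
grip_width: 0.0109
```

Call:
{"fn": "carry_out", "kwargs": {"targets": [[[0, 0, 0.004], [0, 0, 0], 0], [[0, 0, 0], [0, 0, 0], 0], [[0, 0, 0.004], [0, 0, 0], 0], [[0, 0, 0], [0, 0, 0], 0]]}}

```text
clock: 16.88
position: [0.5893, 0.2285, 0.2576]
tool_rot: [3.142, -0.002, 0.442]
force: [-5.3, -1.2, 17.1]
grip_width: 0.0107
```

```bash
python3 - <<'E'
from h import *
s=bot.observe();print(s["position"],s["force"],s["moment"])
a=[]
for n in("scene","wrist"):
    f=grab(n); pickle.dump(f,open(n+"7.pkl","wb"))
    p=proj(f,(.589,.2277,.085))[0].astype(int)
    x,y=np.clip(p-[50,60],0,[460,300]); print(n,x,y)
    a.append(cv2.resize(f["pixels"][y:y+120,x:x+100,::-1],None,fx=4,fy=4,interpolation=cv2.INTER_CUBIC))
cv2.imwrite("pics/c7.png",np.hstack(a))
E
```

```text
[0.58929603 0.22848004 0.25764829] [-5.33287851 -1.19536756 17.12056017] [-0.3673006   1.43584814  0.00365481]
scene 283 224
wrist 231 213
```

View pics/c7.png

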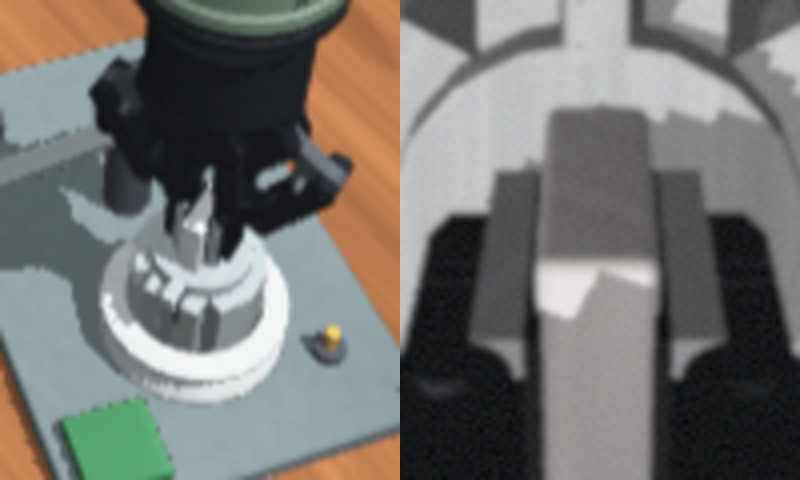

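The collar appears seated on the neck with the nose over the keyway. I'll check the gauge pin numerically, before against now.

```bash
python3 - <<'E'
from h import *
s=bot.observe();print(s["position"],s["force"],np.degrees(s["tool_rot"]))
P=np.array([.5373,.2811])
for n in("scene0","scene7"):
    f=pickle.load(open(n+".pkl","rb")); hsv=cv2.cvtColor(f["pixels"],cv2.COLOR_RGB2HSV)[285:330,350:385]
    m=(hsv[...,0]>12)&(hsv[...,0]<30)&(hsv[...,1]>130); y,x=np.nonzero(m); print(n,m.sum(),y.min()+285,y.max()+285,x.mean()+350)
for z in(.015,.02,.025,.03,.035,.04,.045): print(z,proj(f,(*P,z)))
# collar rim: lowest visible edge heights near hub front
for z in (.075,.083): print(z,proj(f,(.589+.026*.6,.2277+.026*.8,z)))
E
```

```text
[0.589314   0.22844621 0.25763814] [-4.93326776 -1.17258776 16.44317355] [ 1.79995570e+02 -9.00160363e-02  2.53323423e+01]
scene0 21 294 310 366.7142857142857
scene7 28 285 310 373.89285714285717
0.015 [[365.37111219 310.58788147]]
0.02 [[365.70221678 309.2672995 ]]
0.025 [[366.03610621 307.93561045]]
0.03 [[366.37281575 306.59267361]]
0.035 [[366.71238129 305.23834586]]
0.04 [[367.05483933 303.87248167]]
0.045 [[367.40022697 302.494933  ]]
0.075 [[333.31013242 297.72095301]]
0.083 [[333.64525871 295.38089298]]
```

```bash
python3 - <<'E'
from h import *
for n in("scene0","scene7"):
    f=pickle.load(open(n+".pkl","rb")); im=f["pixels"].astype(int)[296:316,361:372]
    print(n); print((im[...,0]-im[...,2]).max(1))
E
```

```text
scene0
[-19 -19 -19 -20 -18   6  72 121 126 102  79  77  79  78  74  46  -7  -9
 -11 -16]
scene7
[-21 -20 -20 -21 -20 -20 -20 -20  -5  56 118 126 120  87  77  48  -9 -10
 -10 -17]
```

Call:
{"fn": "carry_out", "kwargs": {"targets": [[[0, 0, 0.002], [0, 0, 0], 0], [[0, 0, 0], [0, 0, 0], 0], [[0, 0, 0], [0, 0, 0], 0], [[0, 0, 0], [0, 0, 0], 0], [[0, 0, 0], [0, 0, 0], 0], [[0, 0, 0], [0, 0, 0], 0]]}}

```text
clock: 17.73
position: [0.5893, 0.2285, 0.2576]
tool_rot: [3.141, -0.002, 0.442]
force: [-6.9, -2.9, 24.4]
grip_width: 0.0104
```

```bash
python3 -c "
from h import *
print(job.job_done())"
```

```text
the job is handed in; nothing more can be done
None
```

The job is done and handed in at about 17.7 s of the 54 s allowed. No verdict was reported.

- **Clamp:** I turned the knob clockwise until it met a stop (0.47 N m against 0.06 N m friction). The wrist picture then showed the keeper finger off the hub mouth, towards panel +x.
- **Shaft:** I took the keyed shaft from the rack's +y tube and turned it about 60° to match the keyway at about 25°. The key went in without resistance, so no turning search was needed.
- **Seating:** The last 0.5 mm push raised the force from 16 to 24 N with no further movement, so the collar is on the hub face. In the scene camera the gauge pin dropped about 3.3 px, which is about 12 mm. The shaft is still gripped at 100 N and held down.

**Checks that disagreed or were thin:**
- The stop came about 4 mm lower than my estimate (arm flange at 0.258 m against 0.262 m). That could be calibration error or a little slip in the grip.
- A side force of about 7 N remains at the wrist.
- My first gauge-pin colour mask picked up other pixels, so I repeated it with a tighter one.
- I saw no sign of contact with the plain shaft, the red button or the bystanders, but did not measure them at the end.

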